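# Move the movements on by one station

## Task

Each watch movement, in its round carrier, moves on to its next station: the one with dial and hands has been timed and goes from the timing stand into the white dust-cover base, the big round one with bare bridges goes from the square work holder to the timing stand, and the small oblong one, now under the clear dome, goes into the work holder. The free grey mat is there for whatever has to stand aside meanwhile. Finish with all three carriers sitting upright and fully down in their seats and the dome fully down on its base over the dial, without dropping or tipping any of them or disturbing the loupe and the blower.

Things in the scene. Friction and masses are not known exactly. Their poses are not given: they have to be found in the camera images.
- dial_carrier_center (a point): Aluminium carrier 44 mm across and 26 mm tall with three dark grooves round its side, loose, 50 to 100 g: a foot 36 mm across and 6 mm high, above it a straight 44 mm round body to grip. In its top sits a white round dial (34 mm) with dark hour marks and two hands. The point is on its axis half-way up, 13 mm above its underside; z is up. It starts in the timing stand's seat.
- round_carrier_center (a point): Aluminium carrier 44 mm across and 26 mm tall with three dark grooves round its side, loose, 50 to 100 g: a foot 36 mm across and 6 mm high, above it a straight 44 mm round body to grip. In its top sits a big round brass movement (36 mm), bridges and balance wheel up. The point is on its axis half-way up, 13 mm above its underside; z is up. It starts in the work holder's seat.
- small_carrier_center (a point): Aluminium carrier 44 mm across and 26 mm tall with three dark grooves round its side, loose, 50 to 100 g: a foot 36 mm across and 6 mm high, above it a straight 44 mm round body to grip. In its top sits a small oblong movement (14 x 27 mm) with the black nest showing round it. The point is on its axis half-way up, 13 mm above its underside; z is up. It starts in the dust-cover base's seat, under the dome.
- dome_center (a point): Clear dust dome, 87 mm across and 66 mm tall, open below (76 mm inside), loose, 25 to 50 g. A round knob 22 mm across forms its top 12 mm (the knob's middle is 27 mm above this point). The point is on its axis half-way up, 33 mm above its lower rim; z is up. It starts on the dust-cover base, its rim on the base's flange, 10 mm above the bench.
- cover_base: White round dust-cover base, 99 mm across, fixed to the bench. Origin at the centre of its underside, on the bench (z = 0); z up. Its flat flange is 10 mm above the bench; the dome's rim stands on the flange, round the seat ring. On top a round drop-in seat, a ring with 46 mm bore, 66 mm outside and 5 mm high; the seat's floor is 10 mm and the ring's top 15 mm above the bench.
- work_holder: Square aluminium work holder, 86 x 86 mm plate with a screw in each corner and a thumb screw, fixed. Origin at the centre of its underside, on the bench; z up. On top a round drop-in seat, a ring with 46 mm bore, 66 mm outside and 5 mm high; the seat's floor is 12 mm and the ring's top 17 mm above the bench.
- timing_stand: Oblong black timing stand (microphone), 108 x 76 mm, with an aluminium knob at one end, fixed. Origin on the bench under the centre of its seat; z up. On top a round drop-in seat, a ring with 46 mm bore, 66 mm outside and 5 mm high; the seat's floor is 22 mm and the ring's top 27 mm above the bench.
- mat: Free grey felt mat, 165 mm along its own x, 90 mm along its own y, 3 mm thick, fixed, empty at the start. Origin at the centre of its underside, on the bench. It has room for the dome at one end (36 mm from the centre along x) and one carrier at the other end (58 mm from the centre).
- loupe_center (a point): Bystander: black eye loupe, 32 mm across, 28 mm tall, loose, behind the stations; point half-way up. Solid surroundings to keep clear of: a bench press over 220 mm tall at about x 0.48, y -0.49; a lamp post at x 0.72, y -0.30, its arm running left above x 0.72 from 0.33 m up, its head 0.24 m up beyond x 0.65 at y 0.05 to 0.15.
- blower_center (a point): Bystander: blue rubber air blower, 82 x 54 x 52 mm, loose, behind the stations; point 26 mm above the bench under its bulb's top. Also solid: the brown armrest, 57 mm tall, reaching to x 0.44 at y -0.12 to 0.03; a cup of screwdrivers 100 mm tall at x 0.58, y 0.25.
Mind the look-alikes: they are no part of the job. Leave any red look-alike of the part that bears dome_center alone.

How it is judged (in metres and radians):
At the end, for the whole second after the job is handed in: Dial carrier in the dust-cover base, round one in the timing stand, small one in the work holder, dome on the base: each within 9 mm of the axis, fully down (2.5 mm), upright (0.08 rad), released and at rest (horizontal distance between each of dial_carrier_center, dome_center and cover_base below 0.009 m and z of dial_carrier_center in the frame of cover_base between 0.019 and 0.0255 m and angle between each of dial_carrier_center, round_carrier_center, small_carrier_center, dome_center's own z axis and vertical below 0.08 rad and horizontal distance between round_carrier_center and timing_stand below 0.009 m and z of round_carrier_center in the frame of timing_stand between 0.031 and 0.0375 m and horizontal distance between small_carrier_center and work_holder below 0.009 m and z of small_carrier_center in the frame of work_holder between 0.021 and 0.0275 m and z of dome_center in the frame of cover_base between 0.039 and 0.0455 m and linear speed of each of dial_carrier, round_carrier, small_carrier, dome below 0.02 m/s and angular speed of each of dial_carrier, round_carrier, small_carrier, dome below 0.3 rad/s); the robot touches nothing.
It fails at once if a carrier or the dome is dropped (falls free, faster than 0.8 m/s) in place of being set down ((linear speed of dial_carrier above 0.8 m/s and contact force between the fingers and dial_carrier below 0.05 N) or (linear speed of round_carrier above 0.8 m/s and contact force between the fingers and round_carrier below 0.05 N) or (linear speed of small_carrier above 0.8 m/s and contact force between the fingers and small_carrier below 0.05 N) or (linear speed of dome above 0.8 m/s and contact force between the fingers and dome below 0.05 N)).
It fails at once if a carrier or the dome is tipped over (angle between any of dial_carrier_center, round_carrier_center, small_carrier_center, dome_center's own z axis and vertical above 0.7 rad).
It fails at once if the loupe or the blower is shoved more than 20 mm from its place (distance of any of loupe_center, blower_center from where it was at the start of the episode above 0.02 m).
It also fails if it takes over 128 s, if anything falls off the work surface, if the arm or the gripper's body presses on something with over 40 N, if the wrist force passes 120 N, or if a joint passes its speed limit or range.

## Robot

A 6-joint arm with a two-finger parallel gripper is mounted at the origin on a cart in front of the work surface, level with it; the furniture and walls round the work are solid. World frame = base frame: x ahead of the robot, y to its left, z up, the work surface at z = 0. Lengths are in m, angles in degrees, forces in N, time in s.
With the tool pointing down it reaches from about 0.325 to 0.85 m from the base axis. Payload 15.5 kg.
Tool frame: the origin (TCP) lies at the very end of the fingers, on their centre line; the grasp point (between the pads) lies arm.grip_depth behind it (arm.grip_depth is the distance from the TCP to the grasp point, in m); z points along the fingers, y is the line along which they close (so a half turn about z gives the same grasp; the last joint's range is limited). The gripper opens to 91 mm and grips with 3 to 60 N. Pads are 32 mm wide; open, the fingers measure 118 mm over their backs; the gripper's body (76 mm by 178 mm) begins 60 mm behind the grasp point.
Start: joints at [68.841, 28.281, 77.091, -0, 74.628, -5.472], TCP at [0.169, 0.602, 0.214] pointing down, gripper open.
Joint ranges: [-166.48, 166.48], [-47.26, 123.95], [12.59, 153.08], [-70.14, 250.14], [6.76, 159.57], [-176.63, 176.63]. Speed limits (degrees/s): [108.29, 108.29, 147.25, 172.46, 172.46, 172.46].

## Interface

Orientations are given as a 3x3 rotation matrix whose columns are the frame's x, y, z axes.
In Python, from cell import arm, eyes, hand_in gives the robot as it stands.
- The arm moves only by the tool step_arm, never from a script. Its argument "commands" is a list of rows, each an object with "twist": the turn, a rotation vector about the tool's x, y, z in units of 8 degrees (1.0 is 8 degrees), a list of three; "travel": the shift along the tool's x, y, z in units of 60 mm (1.0 is 60 mm), a list of three; "hand": the opening, from 0 (shut) to 1 (fully open). In form: [{"twist": [ax, ay, az], "travel": [dx, dy, dz], "hand": hand}, ...]. A call has 1 to 12 rows; each row is the pose to reach, as a shift and turn from the pose commanded when the call began, along the tool's axes at that moment; what a row does not reach only later rows make up. A row lasts 1/8 s, in which the tool goes at most 62.5 mm and 10.7 degrees, less where a joint would pass 70% of its speed; a pose out of reach is approached as far as the arm can. A call with a gripper value outside its range is refused whole. The fingers move at their own pace and stop on an object; the grip force is fixed at half the most. Time passes only in rows, so rows that repeat a pose let the fingers close. It gives the time, the measured TCP pose, the force, the opening and the grip force at its end, in the units of the state.
- arm.observe(): the state, without advancing time (a new reading comes with each control period).
- eyes.read_camera(name): name is "scene" or "top"; returns the picture (480x640x3 uint8, red, green, blue); there is no depth.
- eyes.camera_params(name): a dict with "fovy" (degrees; the focal length in pixels is half the picture's height over the tangent of half this angle, whatever the lens; pixels are square), "cx", "cy" (the principal point, pixels), "R" (3x3) and "t" (3): a world point X has camera coordinates R X + t. Camera axes: x right, y down, z forward; pixel columns grow to the right and rows downward; lengths in m; the calibration is good to about 2 mm. A picture is of the moment at which its call begins. camera_params takes no time and is no camera call.
- hand_in(): hands the job in; it is judged then, once.
The state is a dict: "clock": time; "q": joint angles; "dq": joint speeds; "tau": joint torques, N m; "tool_pos": TCP position; "ee_rot": TCP orientation; "ft_force": force on the tool from outside, world axes, zero at the start; "moment": the same for the moment, N m; "width": finger opening in m; "gripper_force": force on a finger pad.
Only numpy, scipy, OpenCV 4.12 (cv2) and the standard library are available. Lean on these libraries where they do the work, as an engineer would, in place of code of your own. Each camera call takes 0.05 s, during which the arm holds its last target. There are 200 camera calls.

## Working session

There is one attempt and no reset: what is moved stays moved. The work goes in short steps, Python scripts to look and compute and a tool call to move; the robot and the scene stay as the last step left them, time stands still between calls to the robot, and variables do not carry over. Pictures are saved under pics/ and viewed, at most 14 in all, crops included, and the job is handed in when it is done.

Besides the shell and the picture viewer there is one more tool, called after "Request:" in YAML: its name, and indented under it one key for each argument. step_arm: Moves the arm, as the interface text tells. Its arguments: {"type":"object","properties":{"commands":{"type":"array","items":{"type":"object","properties":{"twist":{"type":"array","items":{"type":"number"}},"travel":{"type":"array","items":{"type":"number"}},"hand":{"type":"number"}}}}},"required":["commands"]}

```bash
mkdir -p pics; cat > h.py <<'E'
import numpy as np,cv2
from cell import arm,eyes,hand_in
def K(n):
    p=eyes.camera_params(n); f=240/np.tan(np.radians(p['fovy'])/2)
    return f,p['cx'],p['cy'],np.array(p['R']),np.array(p['t'])
def px(n,u,v,z):
    f,cx,cy,R,t=K(n); d=R.T@np.array([(u-cx)/f,(v-cy)/f,1]); o=-R.T@t
    return o+d*(z-o[2])/d[2]
def proj(n,X):
    f,cx,cy,R,t=K(n); c=R@np.array(X)+t
    return np.array([cx+f*c[0]/c[2],cy+f*c[1]/c[2]])
def snap(n,name,crop=None,s=1):
    im=eyes.read_camera(n)[:,:,::-1].copy()
    cv2.imwrite('pics/raw_'+name+'.png',im)
    if crop: a,b,c,d=crop; im=im[b:d,a:c]
    cv2.imwrite('pics/'+name+'.png',cv2.resize(im,None,fx=s,fy=s,interpolation=cv2.INTER_CUBIC)); 
E
python3 - <<'E'
from h import *
snap('top','t0',s=1.25); snap('scene','s0',s=1.25)
for n in('top','scene'):
    f,cx,cy,R,t=K(n); print(n,f,cx,cy,-R.T@t,R)
s=arm.observe(); print(s, arm.grip_depth)
E
```

```text
top 456.15590539277827 325.69113877801146 239.41729832125077 [ 0.37650453 -0.05665619  0.89305175] [[ 0.01231515 -0.99963594 -0.02400661]
 [-0.98613665 -0.00816868 -0.16573408]
 [ 0.16547764  0.02571484 -0.98587824]]
scene 490.581449540975 306.7525262130737 238.9489013074572 [ 0.05308107 -0.84400347  0.65907771] [[ 0.87420285 -0.48514839  0.02001062]
 [-0.24647894 -0.47889019 -0.84256294]
 [ 0.41835094  0.73163873 -0.53822603]]
{'clock': 0.1, 'q': array([ 6.88413277e+01,  2.83105585e+01,  7.71240317e+01, -2.17178698e-03,
        7.46261946e+01, -5.47145772e+00]), 'dq': array([ 0.00798557, -0.00601201, -0.05602698,  0.00812023,  0.11650241,
        0.1003516 ]), 'tau': array([ 1.75302965e-03, -8.80249000e+01, -3.82542801e+01,  7.08009512e-02,
        4.84028540e-02, -3.30157661e-05]), 'tool_pos': array([0.16887623, 0.60140532, 0.21340352]), 'ee_rot': array([[-9.62754817e-01,  2.70375738e-01, -3.48847674e-04],
       [ 2.70375956e-01,  9.62754298e-01, -1.00256651e-03],
       [ 6.47849375e-05, -1.05954576e-03, -9.99999437e-01]]), 'ft_force': array([ 0.41142813,  0.33340001, -0.02188401]), 'moment': array([-0.03560686,  0.05508741, -0.02820322]), 'gripper_force': 0.0, 'width': 0.09139139328347498} 0.0188
```

View pics/t0.png

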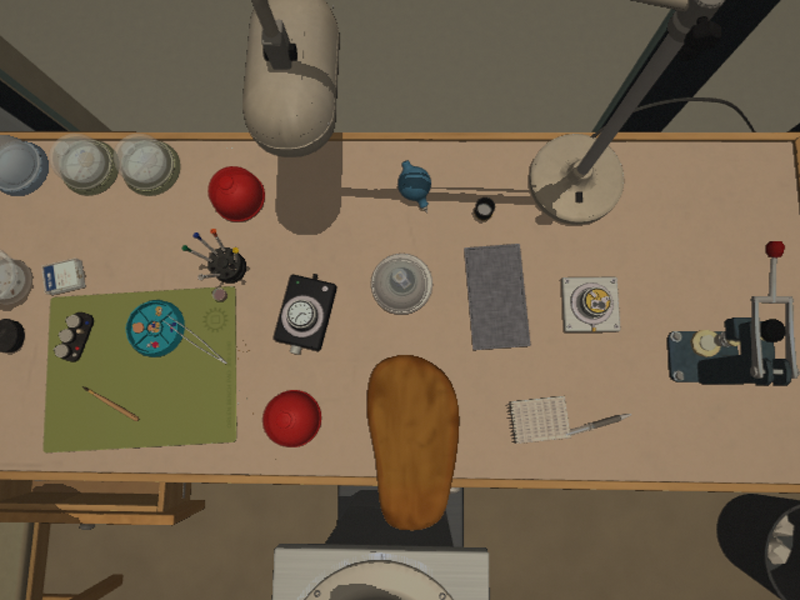

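View pics/s0.png

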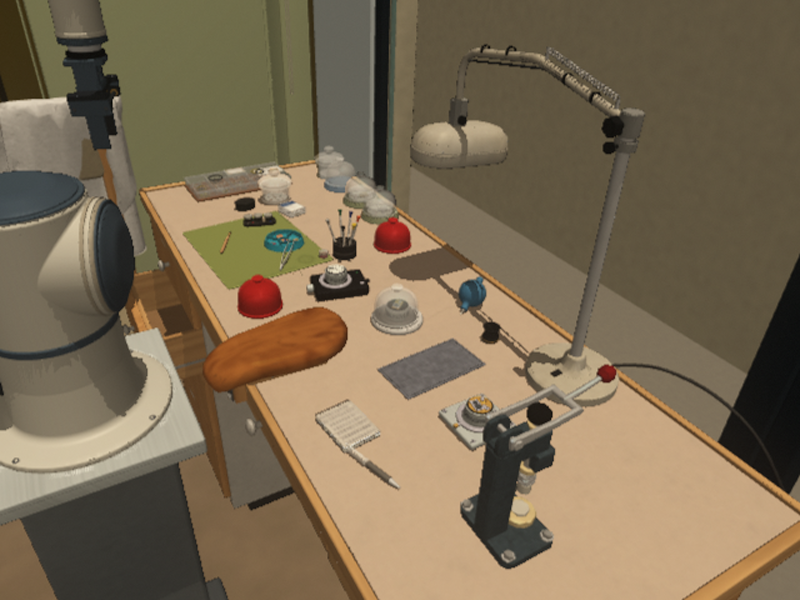

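The top view shows the stand at (305,313), base and dome at (401,284), mat at (497,297) and holder at (591,304), all in the 1.25x picture. Next I'll enlarge these.

```bash
python3 - <<'E'
import cv2,numpy as np
im=cv2.imread('pics/raw_t0.png')
def c(x,y,w=80,h=80,s=5): return cv2.resize(im[y:y+h,x:x+w],None,fx=s,fy=s,interpolation=cv2.INTER_CUBIC)
a=np.hstack([c(205,205,80,60),c(281,195,80,60)]); b=np.hstack([c(362,185,80,100,3),c(435,215,80,60)[:300]])  if 0 else None
d=np.hstack([c(432,210,80,60),cv2.copyMakeBorder(c(360,190,80,95,3),0,15,0,160,cv2.BORDER_CONSTANT)])
cv2.imwrite('pics/c0.png',np.vstack([a,d]))if a.shape[1]==d.shape[1] else print(a.shape,d.shape)
E
```

```text
(no output)
```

View pics/c0.png

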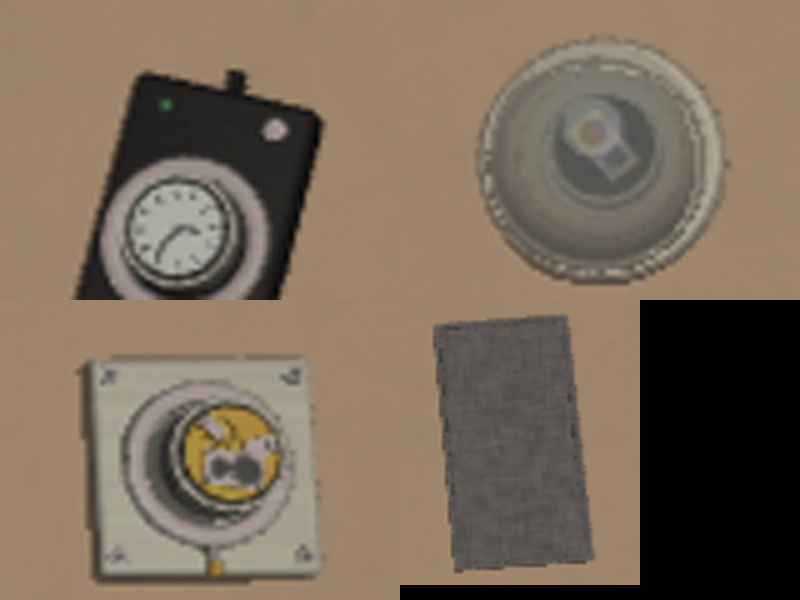

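The enlarged crops give these centres in raw pixels. Dial: (240.0,250.4). Stand ring: (241.8,253.2). Base flange: (320.8,226.8), with the knob near (318.6,220.2). Round movement: (478.2,240). Holder ring: (473.4,242.6). The mat corners can also be read.

```bash
python3 - <<'E'
from h import *
for n,u,v,z in [('dial',240,250.4,.048),('standring',241.8,253.2,.027),('base',320.8,226.8,.01),('knob',318.6,220.2,.076),('round',478.2,240,.038),('holdring',473.4,242.6,.017),('blower',331,146,.03),('loupe',387.5,167,.028),('redL',233,334,.03),('armrest top',324,285,.057)]:
    print(n,px('top',u,v,z).round(4))
c=np.array([px('top',(x-400)/3+360-.33,(y-300)/3+190-.33,.003) for x,y in[(433,325),(567,316),(593,559),(455,571)]])
print(c.round(4),c.mean(0),np.linalg.norm(c-np.roll(c,1,0),axis=1))
E
```

```text
dial [0.4961 0.1263 0.048 ]
standring [0.4936 0.1271 0.027 ]
base [ 0.5499 -0.0237  0.01  ]
knob [ 0.5492 -0.0219  0.076 ]
round [ 0.5213 -0.322   0.038 ]
holdring [ 0.5197 -0.3191  0.017 ]
blower [ 0.7097 -0.0424  0.03  ]
loupe [ 0.6673 -0.1541  0.028 ]
redL [0.3412 0.1364 0.03  ]
armrest top [ 0.4323 -0.0328  0.057 ]
[[ 0.6108 -0.1226  0.003 ]
 [ 0.6176 -0.2119  0.003 ]
 [ 0.4554 -0.2254  0.003 ]
 [ 0.4467 -0.1362  0.003 ]] [ 0.53262986 -0.17401051  0.003     ] [0.16468209 0.08952371 0.1627083  0.08961724]
```

Request:
step_arm:
  commands:
    - {"twist": [0, 0, 9.29], "travel": [-8.93, -8.3, 1.0], "hand": 0.6}
    - {"twist": [0, 0, 9.29], "travel": [-8.93, -8.3, 1.0], "hand": 0.6}
    - {"twist": [0, 0, 9.29], "travel": [-8.93, -8.3, 1.0], "hand": 0.6}
    - {"twist": [0, 0, 9.29], "travel": [-8.93, -8.3, 1.0], "hand": 0.6}
    - {"twist": [0, 0, 9.29], "travel": [-8.93, -8.3, 1.0], "hand": 0.6}
    - {"twist": [0, 0, 9.29], "travel": [-8.93, -8.3, 1.0], "hand": 0.6}
    - {"twist": [0, 0, 9.29], "travel": [-8.93, -8.3, 1.0], "hand": 0.6}
    - {"twist": [0, 0, 9.29], "travel": [-8.93, -8.3, 1.0], "hand": 0.6}
    - {"twist": [0, 0, 9.29], "travel": [-8.93, -8.3, 1.0], "hand": 0.6}
    - {"twist": [0, 0, 9.29], "travel": [-8.93, -8.3, 1.0], "hand": 0.6}
    - {"twist": [0, 0, 9.29], "travel": [-8.93, -8.3, 1.0], "hand": 0.6}
    - {"twist": [0, 0, 9.29], "travel": [-8.93, -8.3, 1.0], "hand": 0.6}

```text
clock: 1.6
tool_pos: [0.5511, -0.0251, 0.1535]
ee_rot: [[0.001, 1.0, -0.0], [1.0, -0.001, -0.0], [-0.0, -0.0, -1.0]]
ft_force: [-0.4, 0.5, -1.4]
width: 0.0549
gripper_force: 0.0
```

Request:
step_arm:
  commands:
    - {"twist": [0, 0, 0], "travel": [0.0, 0.0, 0.8], "hand": 0.6}
    - {"twist": [0, 0, 0], "travel": [0, 0, 1.4], "hand": 0.6}
    - {"twist": [0, 0, 0], "travel": [0, 0, 1.4], "hand": 0.6}
    - {"twist": [0, 0, 0], "travel": [0, 0, 1.4], "hand": 0}
    - {"twist": [0, 0, 0], "travel": [0, 0, 1.4], "hand": 0}
    - {"twist": [0, 0, 0], "travel": [0, 0, 1.4], "hand": 0}
    - {"twist": [0, 0, 0], "travel": [0, 0, 1.4], "hand": 0}
    - {"twist": [0, 0, 0], "travel": [0, 0, 1.4], "hand": 0}

```text
clock: 2.6
tool_pos: [0.5506, -0.0226, 0.0706]
ee_rot: [[0.0, 1.0, 0.001], [1.0, -0.0, -0.0], [-0.0, 0.001, -1.0]]
ft_force: [-1.6, 0.7, 8.9]
width: 0.0206
gripper_force: 30.0
```

```bash
python3 - <<'E'
from h import *
snap('scene','s1',(230,150,430,300),4)
s=arm.observe();print(s['tool_pos'],s['width'],s['gripper_force'],s['ft_force'])
E
```

```text
[ 0.55055808 -0.02257683  0.07058466] 0.020176107982157472 30.003265142440796 [-1.12094687  1.10644987  9.04682176]
```

View pics/s1.png

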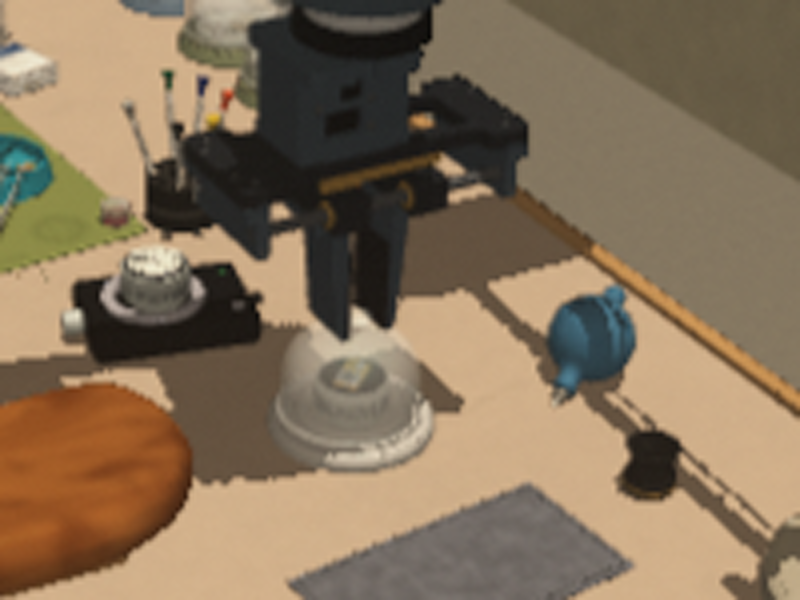

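Fingers are on the knob, with a 20 mm opening at 30 N. Lifting and carrying the dome to the far end of the mat.

Request:
step_arm:
  commands:
    - {"twist": [0, 0, 0], "travel": [0, 0, -0.3], "hand": 0}
    - {"twist": [0, 0, 0], "travel": [0, 0, -0.7], "hand": 0}
    - {"twist": [0, 0, 0], "travel": [0, 0, -1.0], "hand": 0}
    - {"twist": [0, 0, 0], "travel": [-0.4, 0.1, -1.0], "hand": 0}
    - {"twist": [0, 0, 0], "travel": [-1.0, 0.2, -1.0], "hand": 0}
    - {"twist": [0, 0, 0], "travel": [-1.6, 0.33, -1.0], "hand": 0}
    - {"twist": [0, 0, 0], "travel": [-2.1, 0.33, -1.0], "hand": 0}
    - {"twist": [0, 0, 0], "travel": [-2.47, 0.33, -1.0], "hand": 0}
    - {"twist": [0, 0, 0], "travel": [-2.47, 0.33, -1.0], "hand": 0}
    - {"twist": [0, 0, 0], "travel": [-2.47, 0.33, -1.0], "hand": 0}

```text
clock: 3.9
tool_pos: [0.5698, -0.1702, 0.1299]
ee_rot: [[0.0, 1.0, -0.0], [1.0, -0.0, 0.0], [0.0, -0.0, -1.0]]
ft_force: [0.2, 1.1, -0.5]
width: 0.0205
gripper_force: 30.0
```

```bash
python3 - <<'E'
from h import *
snap('scene','s2',(230,150,430,300),4)
s=arm.observe();print(s['tool_pos'],s['width'],s['gripper_force'],s['ft_force'])
E
```

```text
[ 0.5698469  -0.16993614  0.12992983] 0.020441261100967847 29.9999937415123 [ 0.00984307  0.57011179 -0.57855553]
```

View pics/s2.png

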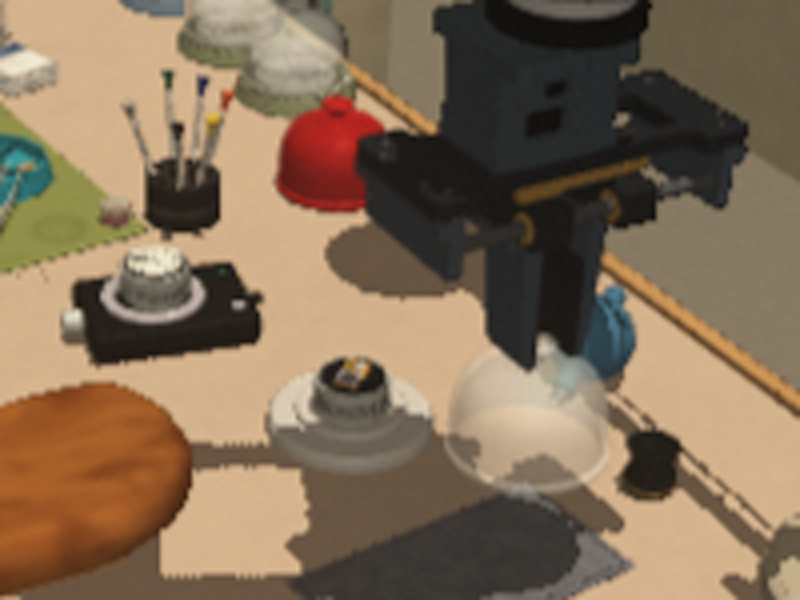

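The dome hangs upright from the knob, and the small carrier stands undisturbed in the base. Lowering the dome onto the mat.

Request:
step_arm:
  commands:
    - {"twist": [0, 0, 0], "travel": [0, 0, 0.5], "hand": 0}
    - {"twist": [0, 0, 0], "travel": [0, 0, 0.85], "hand": 0}
    - {"twist": [0, 0, 0], "travel": [0, 0, 1.0], "hand": 0}
    - {"twist": [0, 0, 0], "travel": [0, 0, 1.05], "hand": 0}
    - {"twist": [0, 0, 0], "travel": [0, 0, 1.1], "hand": 0}
    - {"twist": [0, 0, 0], "travel": [0, 0, 1.1], "hand": 0}
    - {"twist": [0, 0, 0], "travel": [0, 0, 1.1], "hand": 0.6}
    - {"twist": [0, 0, 0], "travel": [0, 0, 1.1], "hand": 0.6}
    - {"twist": [0, 0, 0], "travel": [0, 0, 1.1], "hand": 0.6}
    - {"twist": [0, 0, 0], "travel": [0, 0, 0.7], "hand": 0.6}
    - {"twist": [0, 0, 0], "travel": [0, 0, 0], "hand": 0.75}

```text
clock: 5.32
tool_pos: [0.5691, -0.1705, 0.1296]
ee_rot: [[0.0, 1.0, -0.003], [1.0, -0.0, 0.001], [0.001, -0.003, -1.0]]
ft_force: [0.7, 0.0, -0.2]
width: 0.0615
gripper_force: 0.0
```

```bash
python3 - <<'E'
from h import *
s=arm.observe();print(s['tool_pos'],s['width'],s['gripper_force'],s['ft_force'])
E
```

```text
[ 0.56908367 -0.17048556  0.12958548] 0.06151583394291914 0.0 [ 0.73280125  0.0409958  -0.23746946]
```

Request:
step_arm:
  commands:
    - {"twist": [0, 0, 0], "travel": [1.0, -0.13, 0], "hand": 0.8}
    - {"twist": [0, 0, 0], "travel": [2.0, -0.27, 0], "hand": 0.8}
    - {"twist": [0, 0, 0], "travel": [2.47, -0.33, 0], "hand": 0.8}
    - {"twist": [0, 0, 0], "travel": [2.47, -0.33, 0], "hand": 0.8}
    - {"twist": [0, 0, 0], "travel": [2.47, -0.33, 0.8], "hand": 0.8}
    - {"twist": [0, 0, 0], "travel": [2.47, -0.33, 1.6], "hand": 0.8}
    - {"twist": [0, 0, 0], "travel": [2.47, -0.33, 1.83], "hand": 0.8}
    - {"twist": [0, 0, 0], "travel": [2.47, -0.33, 1.83], "hand": 0.8}
    - {"twist": [0, 0, 0], "travel": [2.47, -0.33, 1.83], "hand": 0.2}
    - {"twist": [0, 0, 0], "travel": [2.47, -0.33, 1.83], "hand": 0.2}
    - {"twist": [0, 0, 0], "travel": [2.47, -0.33, 1.83], "hand": 0.2}
    - {"twist": [0, 0, 0], "travel": [2.47, -0.33, 1.83], "hand": 0.2}

```text
clock: 6.82
tool_pos: [0.5506, -0.0227, 0.0208]
ee_rot: [[0.0, 1.0, 0.001], [1.0, -0.0, -0.0], [-0.0, 0.001, -1.0]]
ft_force: [-0.8, 0.1, 9.1]
width: 0.0433
gripper_force: 30.0
```

```bash
python3 - <<'E'
from h import *
snap('scene','s3',(230,150,430,300),4)
s=arm.observe();print(s['tool_pos'],s['width'],s['gripper_force'],s['ft_force'])
E
```

```text
[ 0.55059943 -0.0226301   0.02081261] 0.043298338956411345 30.003303587436676 [-1.30620767  0.13338862  8.66212215]
```

View pics/s3.png

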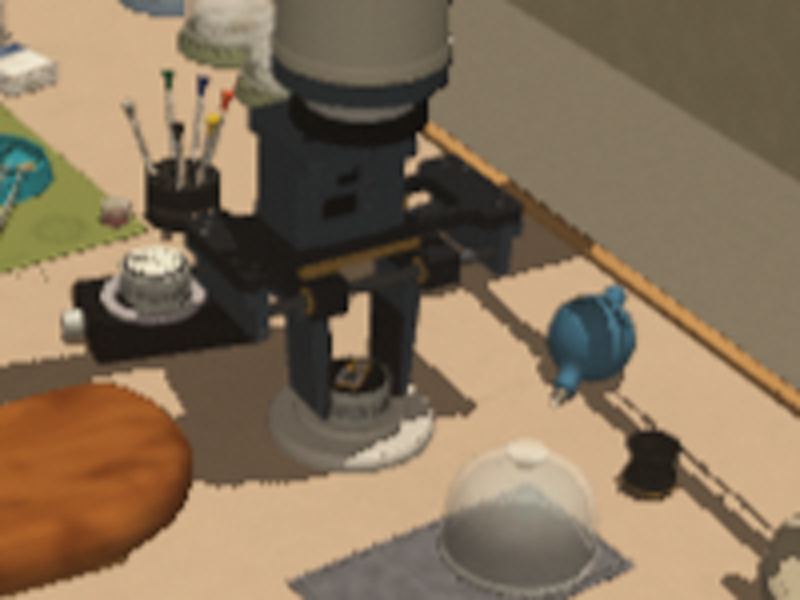

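The small carrier is gripped (43 mm, 30 N), and the dome stands on the mat. Taking the carrier to the near end of the mat.

Request:
step_arm:
  commands:
    - {"twist": [0, 0, 0], "travel": [0, 0, -0.4], "hand": 0.2}
    - {"twist": [0, 0, 0], "travel": [0, 0, -1.2], "hand": 0.2}
    - {"twist": [0, 0, 0], "travel": [-0.6, -0.3, -1.4], "hand": 0.2}
    - {"twist": [0, 0, 0], "travel": [-1.4, -0.7, -1.4], "hand": 0.2}
    - {"twist": [0, 0, 0], "travel": [-2.1, -1.1, -1.4], "hand": 0.2}
    - {"twist": [0, 0, 0], "travel": [-2.6, -1.3, -1.4], "hand": 0.2}
    - {"twist": [0, 0, 0], "travel": [-2.6, -1.3, -1.4], "hand": 0.2}
    - {"twist": [0, 0, 0], "travel": [-2.6, -1.3, -0.7], "hand": 0.2}
    - {"twist": [0, 0, 0], "travel": [-2.6, -1.3, -0.1], "hand": 0.2}
    - {"twist": [0, 0, 0], "travel": [-2.6, -1.3, 0.05], "hand": 0.2}
    - {"twist": [0, 0, 0], "travel": [-2.6, -1.3, 0.12], "hand": 0.2}
    - {"twist": [0, 0, 0], "travel": [-2.6, -1.3, 0.12], "hand": 0.2}

```text
clock: 8.38
tool_pos: [0.4728, -0.1786, 0.0139]
ee_rot: [[-0.0, 1.0, 0.001], [1.0, 0.0, -0.001], [-0.001, 0.001, -1.0]]
ft_force: [-0.3, 0.8, -0.6]
width: 0.043
gripper_force: 30.0
```

```bash
python3 - <<'E'
from h import *
s=arm.observe();print(s['tool_pos'],s['width'],s['gripper_force'],s['ft_force'])
E
```

```text
[ 0.47279866 -0.17855521  0.01390075] 0.04303954739185005 29.999662935733795 [-0.32336147  0.79229688 -0.57349017]
```

Request:
step_arm:
  commands:
    - {"twist": [0, 0, 0], "travel": [0, 0, 0.02], "hand": 0.2}
    - {"twist": [0, 0, 0], "travel": [0, 0, 0.02], "hand": 0.7}
    - {"twist": [0, 0, 0], "travel": [0, 0, 0.02], "hand": 0.7}
    - {"twist": [0, 0, 0], "travel": [0, 0, 0.02], "hand": 0.7}
    - {"twist": [0, 0, 0], "travel": [0, 0, -0.8], "hand": 0.7}
    - {"twist": [0, 0, 0], "travel": [0, 0, -1.7], "hand": 0.7}
    - {"twist": [0, 0, 0], "travel": [1.0, 0.07, -1.9], "hand": 0.8}
    - {"twist": [0, 0, 0], "travel": [2.0, 0.15, -1.9], "hand": 0.8}
    - {"twist": [0, 0, 0], "travel": [3.0, 0.22, -1.9], "hand": 0.8}
    - {"twist": [0, 0, 0], "travel": [4.0, 0.3, -1.9], "hand": 0.8}
    - {"twist": [0, 0, 0], "travel": [5.09, 0.38, -1.9], "hand": 0.8}
    - {"twist": [0, 0, 0], "travel": [5.09, 0.38, -1.9], "hand": 0.8}

```text
clock: 9.88
tool_pos: [0.4949, 0.1305, 0.127]
ee_rot: [[-0.004, 1.0, 0.0], [1.0, 0.004, 0.001], [0.001, 0.0, -1.0]]
ft_force: [0.0, -0.4, -0.1]
width: 0.0729
gripper_force: 0.0
```

```bash
python3 - <<'E'
from h import *
snap('scene','s4',(230,150,430,300),4)
s=arm.observe();print(s['tool_pos'],s['width'],s['gripper_force'],s['ft_force'])
E
```

```text
[0.49477218 0.12881165 0.12686134] 0.07326640168846695 0.0 [-0.09180099  0.10084217  0.04262541]
```

View pics/s4.png

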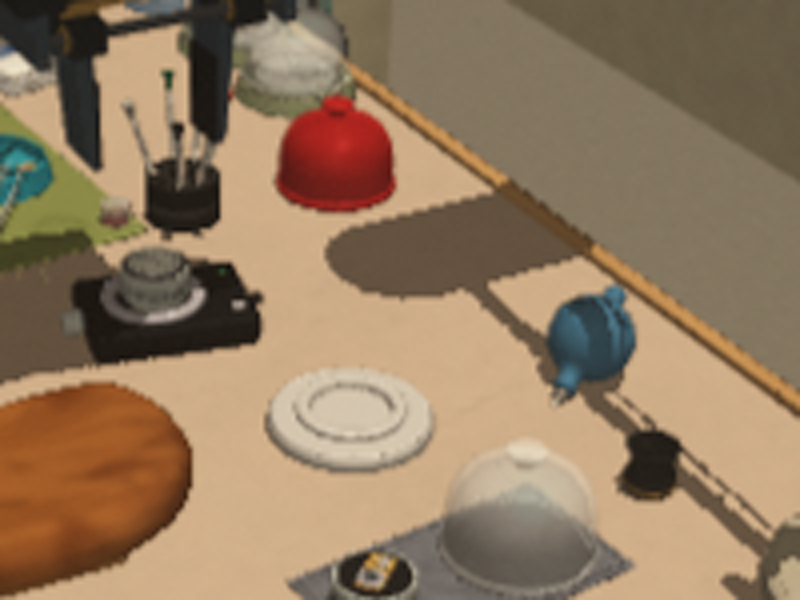

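Mat pieces look fine and the base is empty. Now gripping the dial carrier.

Request:
step_arm:
  commands:
    - {"twist": [0, 0, 0], "travel": [0, 0, 0.6], "hand": 0.65}
    - {"twist": [0, 0, 0], "travel": [0, 0, 1.2], "hand": 0.65}
    - {"twist": [0, 0, 0], "travel": [0, 0, 1.56], "hand": 0.65}
    - {"twist": [0, 0, 0], "travel": [0, 0, 1.56], "hand": 0.65}
    - {"twist": [0, 0, 0], "travel": [0, 0, 1.56], "hand": 0.2}
    - {"twist": [0, 0, 0], "travel": [0, 0, 1.56], "hand": 0.2}
    - {"twist": [0, 0, 0], "travel": [0, 0, 1.56], "hand": 0.2}
    - {"twist": [0, 0, 0], "travel": [0, 0, 1.56], "hand": 0.2}

```text
clock: 10.92
tool_pos: [0.4957, 0.1266, 0.0343]
ee_rot: [[-0.0, 1.0, 0.002], [1.0, 0.0, -0.0], [-0.0, 0.002, -1.0]]
ft_force: [0.1, -4.0, 8.3]
width: 0.0432
gripper_force: 30.0
```

```bash
python3 - <<'E'
from h import *
s=arm.observe();print(s['tool_pos'],s['width'],s['gripper_force'],s['ft_force'])
E
```

```text
[0.49568419 0.12663414 0.03428904] 0.04324854929732096 30.004400610923767 [ 0.11389057 -3.98860162  8.27370794]
```

Request:
step_arm:
  commands:
    - {"twist": [0, 0, 0], "travel": [0, 0, -0.4], "hand": 0.2}
    - {"twist": [0, 0, 0], "travel": [0, 0, -1.0], "hand": 0.2}
    - {"twist": [0, 0, 0], "travel": [-0.6, 0.2, -1.1], "hand": 0.2}
    - {"twist": [0, 0, 0], "travel": [-1.4, 0.5, -1.1], "hand": 0.2}
    - {"twist": [0, 0, 0], "travel": [-2.1, 0.8, -1.1], "hand": 0.2}
    - {"twist": [0, 0, 0], "travel": [-2.49, 0.9, -1.1], "hand": 0.2}
    - {"twist": [0, 0, 0], "travel": [-2.49, 0.9, -1.1], "hand": 0.2}
    - {"twist": [0, 0, 0], "travel": [-2.49, 0.9, -0.5], "hand": 0.2}
    - {"twist": [0, 0, 0], "travel": [-2.49, 0.9, -0.05], "hand": 0.2}
    - {"twist": [0, 0, 0], "travel": [-2.49, 0.9, 0.12], "hand": 0.2}
    - {"twist": [0, 0, 0], "travel": [-2.49, 0.9, 0.2], "hand": 0.2}
    - {"twist": [0, 0, 0], "travel": [-2.49, 0.9, 0.2], "hand": 0.2}

```text
clock: 12.42
tool_pos: [0.5493, -0.0223, 0.0221]
ee_rot: [[-0.0, 1.0, 0.001], [1.0, 0.0, -0.0], [-0.0, 0.001, -1.0]]
ft_force: [0.5, -0.5, -2.0]
width: 0.0431
gripper_force: 30.0
```

```bash
python3 - <<'E'
from h import *
s=arm.observe();print(s['tool_pos'],s['width'],s['gripper_force'],s['ft_force'])
E
```

```text
[ 0.54928394 -0.02227524  0.02209143] 0.04308188302474974 29.999837279319763 [ 0.54316283 -0.54673809 -2.01439858]
```

Request:
step_arm:
  commands:
    - {"twist": [0, 0, 0], "travel": [0, 0, 0], "hand": 0.7}
    - {"twist": [0, 0, 0], "travel": [0, 0, 0], "hand": 0.7}
    - {"twist": [0, 0, 0], "travel": [0, 0, 0], "hand": 0.7}
    - {"twist": [0, 0, 0], "travel": [0, 0, -0.6], "hand": 0.7}
    - {"twist": [0, 0, 0], "travel": [0, 0, -1.5], "hand": 0.7}
    - {"twist": [0, 0, 0], "travel": [-0.6, 0.1, -1.8], "hand": 0.6}
    - {"twist": [0, 0, 0], "travel": [-1.6, 0.25, -1.8], "hand": 0.6}
    - {"twist": [0, 0, 0], "travel": [-2.47, 0.34, -1.8], "hand": 0.6}
    - {"twist": [0, 0, 0], "travel": [-2.47, 0.34, -1.8], "hand": 0.6}
    - {"twist": [0, 0, 0], "travel": [-2.47, 0.34, -1.8], "hand": 0.6}

```text
clock: 13.68
tool_pos: [0.569, -0.1706, 0.1292]
ee_rot: [[0.001, 1.0, -0.001], [1.0, -0.001, 0.0], [0.0, -0.001, -1.0]]
ft_force: [0.9, 0.9, -0.3]
width: 0.0546
gripper_force: 0.0
```

```bash
python3 - <<'E'
from h import *
snap('scene','s5',(230,150,430,300),4)
s=arm.observe();print(s['tool_pos'],s['width'],s['gripper_force'],s['ft_force'])
E
```

```text
[ 0.56902456 -0.16999879  0.12919578] 0.054582638959734316 0.0 [-0.2541049   0.10523721  0.49011853]
```

View pics/s5.png

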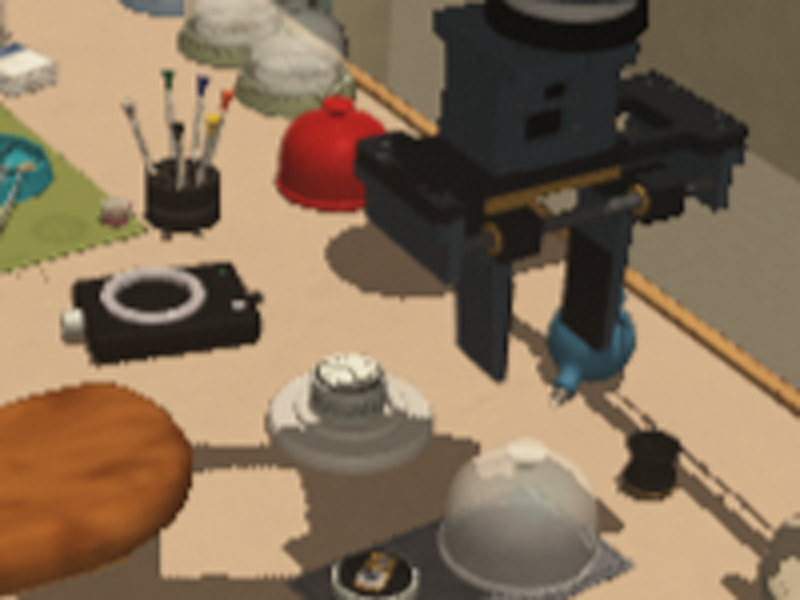

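The dial carrier is seated in the base. Now re-gripping the dome.

Request:
step_arm:
  commands:
    - {"twist": [0, 0, 0], "travel": [0, 0, 0.6], "hand": 0.6}
    - {"twist": [0, 0, 0], "travel": [0, 0, 1.1], "hand": 0.6}
    - {"twist": [0, 0, 0], "travel": [0, 0, 1.1], "hand": 0.6}
    - {"twist": [0, 0, 0], "travel": [0, 0, 1.1], "hand": 0}
    - {"twist": [0, 0, 0], "travel": [0, 0, 1.1], "hand": 0}
    - {"twist": [0, 0, 0], "travel": [0, 0, 1.1], "hand": 0}
    - {"twist": [0, 0, 0], "travel": [0, 0, 1.1], "hand": 0}
    - {"twist": [0, 0, 0], "travel": [0, 0, 1.1], "hand": 0}

```text
clock: 14.72
tool_pos: [0.5697, -0.1709, 0.0639]
ee_rot: [[0.0, 1.0, 0.001], [1.0, -0.0, -0.0], [-0.0, 0.001, -1.0]]
ft_force: [-0.7, 0.6, 6.7]
width: 0.0206
gripper_force: 30.0
```

```bash
python3 - <<'E'
from h import *
s=arm.observe();print(s['tool_pos'],s['width'],s['gripper_force'],s['ft_force'])
E
```

```text
[ 0.56968114 -0.1709477   0.06386897] 0.020579599709508577 30.001974999904633 [-0.66657474  0.56463247  6.72319795]
```

Request:
step_arm:
  commands:
    - {"twist": [0, 0, 0], "travel": [0, 0, -0.4], "hand": 0}
    - {"twist": [0, 0, 0], "travel": [0, 0, -1.1], "hand": 0}
    - {"twist": [0, 0, 0], "travel": [0.6, -0.1, -1.1], "hand": 0}
    - {"twist": [0, 0, 0], "travel": [1.3, -0.2, -1.1], "hand": 0}
    - {"twist": [0, 0, 0], "travel": [2.0, -0.3, -1.1], "hand": 0}
    - {"twist": [0, 0, 0], "travel": [2.46, -0.33, -1.1], "hand": 0}
    - {"twist": [0, 0, 0], "travel": [2.46, -0.33, -1.1], "hand": 0}
    - {"twist": [0, 0, 0], "travel": [2.46, -0.33, -0.7], "hand": 0}
    - {"twist": [0, 0, 0], "travel": [2.46, -0.33, -0.35], "hand": 0}
    - {"twist": [0, 0, 0], "travel": [2.46, -0.33, -0.2], "hand": 0}
    - {"twist": [0, 0, 0], "travel": [2.46, -0.33, -0.12], "hand": 0}
    - {"twist": [0, 0, 0], "travel": [2.46, -0.33, -0.12], "hand": 0}

```text
clock: 16.23
tool_pos: [0.5499, -0.0236, 0.0709]
ee_rot: [[0.0, 1.0, 0.001], [1.0, -0.0, -0.0], [-0.0, 0.001, -1.0]]
ft_force: [-0.0, -0.0, -0.1]
width: 0.0204
gripper_force: 30.0
```

```bash
python3 - <<'E'
from h import *
s=arm.observe();print(s['tool_pos'],s['width'],s['gripper_force'],s['ft_force'])
E
```

```text
[ 0.54987867 -0.02355591  0.0708828 ] 0.020377620752503267 29.997760355472565 [-0.04015728 -0.03515264 -0.10028354]
```

Request:
step_arm:
  commands:
    - {"twist": [0, 0, 0], "travel": [0, 0, 0.01], "hand": 0.6}
    - {"twist": [0, 0, 0], "travel": [0, 0, 0.01], "hand": 0.6}
    - {"twist": [0, 0, 0], "travel": [0, 0, 0.01], "hand": 0.6}
    - {"twist": [0, 0, 0], "travel": [0, 0, -0.4], "hand": 0.6}
    - {"twist": [0, 0, 0], "travel": [0, 0, -1.0], "hand": 0.6}
    - {"twist": [0, 0, 0], "travel": [-1.0, -0.1, -1.0], "hand": 0.75}
    - {"twist": [0, 0, 0], "travel": [-2.0, -0.2, -1.0], "hand": 0.75}
    - {"twist": [0, 0, 0], "travel": [-3.0, -0.3, -1.0], "hand": 0.75}
    - {"twist": [0, 0, 0], "travel": [-4.0, -0.4, -1.0], "hand": 0.75}
    - {"twist": [0, 0, 0], "travel": [-4.96, -0.49, -1.0], "hand": 0.75}
    - {"twist": [0, 0, 0], "travel": [-4.96, -0.49, -1.0], "hand": 0.75}
    - {"twist": [0, 0, 0], "travel": [-4.96, -0.49, -1.0], "hand": 0.75}

```text
clock: 17.73
tool_pos: [0.5199, -0.3204, 0.1303]
ee_rot: [[0.001, 1.0, -0.0], [1.0, -0.001, 0.001], [0.001, -0.0, -1.0]]
ft_force: [0.3, 0.4, -1.6]
width: 0.0687
gripper_force: 0.0
```

```bash
python3 - <<'E'
from h import *
snap('scene','s6',(230,150,430,350),3)
s=arm.observe();print(s['tool_pos'],s['width'],s['gripper_force'],s['ft_force'])
E
```

```text
[ 0.52006992 -0.31979277  0.13041811] 0.06811336183869751 0.0 [ 0.19921726  0.98431544 -0.06142297]
```

View pics/s6.png

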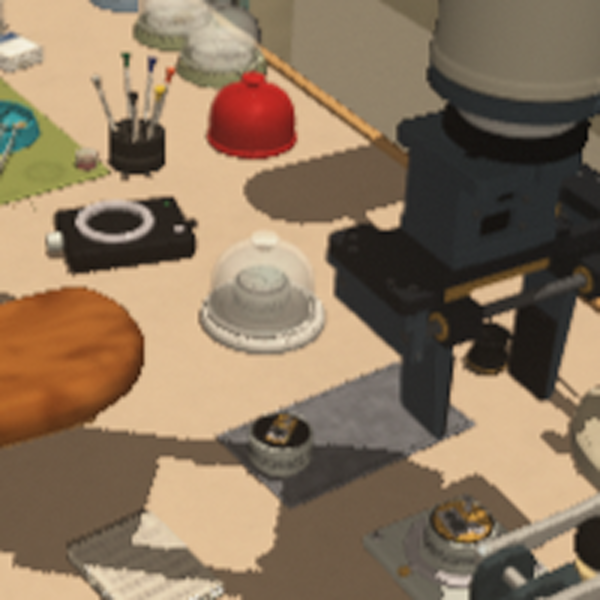

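The dome is fully down over the dial. Gripping the round carrier.

Request:
step_arm:
  commands:
    - {"twist": [0, 0, 0], "travel": [0, 0, 0.7], "hand": 0.65}
    - {"twist": [0, 0, 0], "travel": [0, 0, 1.4], "hand": 0.65}
    - {"twist": [0, 0, 0], "travel": [0, 0, 1.77], "hand": 0.65}
    - {"twist": [0, 0, 0], "travel": [0, 0, 1.77], "hand": 0.65}
    - {"twist": [0, 0, 0], "travel": [0, 0, 1.77], "hand": 0.2}
    - {"twist": [0, 0, 0], "travel": [0, 0, 1.77], "hand": 0.2}
    - {"twist": [0, 0, 0], "travel": [0, 0, 1.77], "hand": 0.2}
    - {"twist": [0, 0, 0], "travel": [0, 0, 1.77], "hand": 0.2}

```text
clock: 18.77
tool_pos: [0.5209, -0.321, 0.0256]
ee_rot: [[0.0, 1.0, 0.002], [1.0, -0.0, -0.001], [-0.001, 0.002, -1.0]]
ft_force: [0.7, 2.8, 9.7]
width: 0.0432
gripper_force: 30.0
```

```bash
python3 - <<'E'
from h import *
s=arm.observe();print(s['tool_pos'],s['width'],s['gripper_force'],s['ft_force'])
E
```

```text
[ 0.52088873 -0.32096542  0.02560258] 0.04324565979276041 30.003923177719116 [0.65824507 2.78520158 9.71650594]
```

Request:
step_arm:
  commands:
    - {"twist": [0, 0, 0], "travel": [0, 0, -0.4], "hand": 0.2}
    - {"twist": [0, 0, 0], "travel": [0, 0, -1.2], "hand": 0.2}
    - {"twist": [0, 0, 0], "travel": [0, 0, -1.8], "hand": 0.2}
    - {"twist": [0, 0, 0], "travel": [0.6, -0.03, -1.8], "hand": 0.2}
    - {"twist": [0, 0, 0], "travel": [1.5, -0.08, -1.8], "hand": 0.2}
    - {"twist": [0, 0, 0], "travel": [2.5, -0.14, -1.8], "hand": 0.2}
    - {"twist": [0, 0, 0], "travel": [3.5, -0.2, -1.8], "hand": 0.2}
    - {"twist": [0, 0, 0], "travel": [4.5, -0.25, -1.8], "hand": 0.2}
    - {"twist": [0, 0, 0], "travel": [5.5, -0.31, -1.8], "hand": 0.2}
    - {"twist": [0, 0, 0], "travel": [6.5, -0.37, -1.8], "hand": 0.2}
    - {"twist": [0, 0, 0], "travel": [7.46, -0.42, -1.8], "hand": 0.2}
    - {"twist": [0, 0, 0], "travel": [7.46, -0.42, -1.8], "hand": 0.2}

```text
clock: 20.27
tool_pos: [0.4946, 0.1303, 0.1329]
ee_rot: [[-0.004, 1.0, 0.001], [1.0, 0.004, 0.001], [0.001, 0.001, -1.0]]
ft_force: [0.1, -0.4, 0.0]
width: 0.0434
gripper_force: 30.0
```

Request:
step_arm:
  commands:
    - {"twist": [0, 0, 0], "travel": [0, 0, 0], "hand": 0.2}
    - {"twist": [0, 0, 0], "travel": [0, 0, 0.6], "hand": 0.2}
    - {"twist": [0, 0, 0], "travel": [0, 0, 1.2], "hand": 0.2}
    - {"twist": [0, 0, 0], "travel": [0, 0, 1.5], "hand": 0.2}
    - {"twist": [0, 0, 0], "travel": [0, 0, 1.6], "hand": 0.2}
    - {"twist": [0, 0, 0], "travel": [0, 0, 1.6], "hand": 0.2}

```text
clock: 21.02
tool_pos: [0.4953, 0.1259, 0.0366]
ee_rot: [[0.001, 1.0, 0.0], [1.0, -0.001, -0.0], [-0.0, 0.0, -1.0]]
ft_force: [-0.3, 0.4, -0.5]
width: 0.0431
gripper_force: 30.0
```

```bash
python3 - <<'E'
from h import *
s=arm.observe();print(s['tool_pos'],s['width'],s['gripper_force'],s['ft_force'])
E
```

```text
[0.49527541 0.12594008 0.03659871] 0.04314086001075137 29.99824047088623 [-0.31043799  0.40530696 -0.47623944]
```

Request:
step_arm:
  commands:
    - {"twist": [0, 0, 0], "travel": [0, 0, 0.02], "hand": 0.2}
    - {"twist": [0, 0, 0], "travel": [0, 0, 0.02], "hand": 0.65}
    - {"twist": [0, 0, 0], "travel": [0, 0, 0.02], "hand": 0.65}
    - {"twist": [0, 0, 0], "travel": [0, 0, 0.02], "hand": 0.65}
    - {"twist": [0, 0, 0], "travel": [0, 0, -0.6], "hand": 0.65}
    - {"twist": [0, 0, 0], "travel": [0, 0, -1.5], "hand": 0.65}
    - {"twist": [0, 0, 0], "travel": [-1.0, -0.08, -1.6], "hand": 0.65}
    - {"twist": [0, 0, 0], "travel": [-2.0, -0.15, -1.6], "hand": 0.65}
    - {"twist": [0, 0, 0], "travel": [-3.0, -0.22, -1.6], "hand": 0.65}
    - {"twist": [0, 0, 0], "travel": [-4.0, -0.3, -1.6], "hand": 0.65}
    - {"twist": [0, 0, 0], "travel": [-5.07, -0.37, -1.6], "hand": 0.65}
    - {"twist": [0, 0, 0], "travel": [-5.07, -0.37, -1.6], "hand": 0.65}

```text
clock: 22.52
tool_pos: [0.4726, -0.1813, 0.1324]
ee_rot: [[0.005, 1.0, 0.001], [1.0, -0.005, -0.001], [-0.001, 0.001, -1.0]]
ft_force: [-0.7, 1.3, -0.3]
width: 0.0593
gripper_force: 0.0
```

```bash
python3 - <<'E'
from h import *
snap('scene','s7',(230,150,430,350),3)
s=arm.observe();print(s['tool_pos'],s['width'],s['gripper_force'],s['ft_force'])
E
```

```text
[ 0.4724798  -0.17926744  0.13227293] 0.059433759781497966 0.0 [-0.66010245  0.52878923  0.50304838]
```

View pics/s7.png

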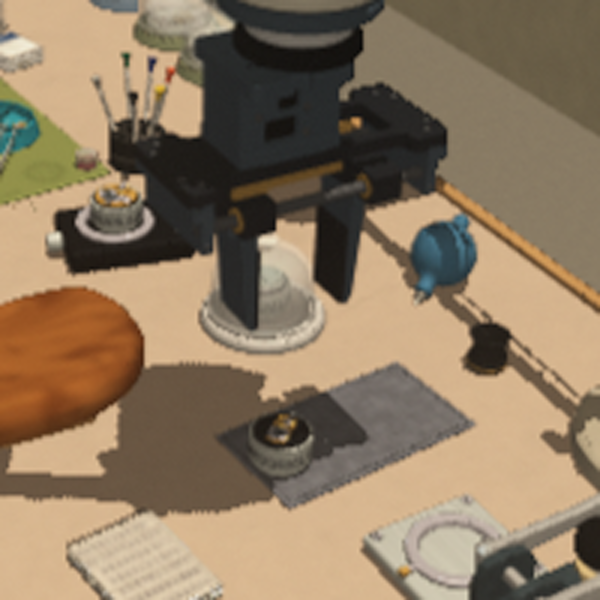

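The round carrier is seated in the stand. Gripping the small carrier on the mat.

Request:
step_arm:
  commands:
    - {"twist": [0, 0, 0], "travel": [0, 0, 0.8], "hand": 0.65}
    - {"twist": [0, 0, 0], "travel": [0, 0, 1.6], "hand": 0.65}
    - {"twist": [0, 0, 0], "travel": [0, 0, 1.97], "hand": 0.65}
    - {"twist": [0, 0, 0], "travel": [0, 0, 1.97], "hand": 0.65}
    - {"twist": [0, 0, 0], "travel": [0, 0, 1.97], "hand": 0.2}
    - {"twist": [0, 0, 0], "travel": [0, 0, 1.97], "hand": 0.2}
    - {"twist": [0, 0, 0], "travel": [0, 0, 1.97], "hand": 0.2}
    - {"twist": [0, 0, 0], "travel": [0, 0, 1.97], "hand": 0.2}

```text
clock: 23.58
tool_pos: [0.4735, -0.1774, 0.0152]
ee_rot: [[0.0, 1.0, 0.002], [1.0, -0.0, -0.001], [-0.001, 0.002, -1.0]]
ft_force: [1.5, 4.8, 9.1]
width: 0.0431
gripper_force: 30.0
```

```bash
python3 - <<'E'
from h import *
s=arm.observe();print(s['tool_pos'],s['width'],s['gripper_force'],s['ft_force'])
E
```

```text
[ 0.47346879 -0.17741996  0.01524959] 0.04305325588082966 30.004647374153137 [1.46122549 4.78226166 9.0818615 ]
```

Request:
step_arm:
  commands:
    - {"twist": [0, 0, 0], "travel": [0, 0, -0.4], "hand": 0.2}
    - {"twist": [0, 0, 0], "travel": [0, 0, -1.2], "hand": 0.2}
    - {"twist": [0, 0, 0], "travel": [-0.6, 0.2, -1.3], "hand": 0.2}
    - {"twist": [0, 0, 0], "travel": [-1.3, 0.45, -1.3], "hand": 0.2}
    - {"twist": [0, 0, 0], "travel": [-2.0, 0.7, -1.3], "hand": 0.2}
    - {"twist": [0, 0, 0], "travel": [-2.38, 0.79, -1.3], "hand": 0.2}
    - {"twist": [0, 0, 0], "travel": [-2.38, 0.79, -1.3], "hand": 0.2}
    - {"twist": [0, 0, 0], "travel": [-2.38, 0.79, -0.7], "hand": 0.2}
    - {"twist": [0, 0, 0], "travel": [-2.38, 0.79, -0.35], "hand": 0.2}
    - {"twist": [0, 0, 0], "travel": [-2.38, 0.79, -0.2], "hand": 0.2}
    - {"twist": [0, 0, 0], "travel": [-2.38, 0.79, -0.14], "hand": 0.2}
    - {"twist": [0, 0, 0], "travel": [-2.38, 0.79, -0.14], "hand": 0.2}

```text
clock: 25.08
tool_pos: [0.5203, -0.3199, 0.0236]
ee_rot: [[-0.0, 1.0, 0.001], [1.0, 0.0, -0.0], [-0.0, 0.001, -1.0]]
ft_force: [-0.2, -0.2, -0.2]
width: 0.0429
gripper_force: 30.0
```

```bash
python3 - <<'E'
from h import *
s=arm.observe();print(s['tool_pos'],s['width'],s['gripper_force'],s['ft_force'])
E
```

```text
[ 0.52029905 -0.31989926  0.02363407] 0.04293999323945053 30.000003576278687 [-0.18172929 -0.1625989  -0.15817664]
```

Now at seat height. Release, retreat up, and move aside toward the robot for a clear view.

Request:
step_arm:
  commands:
    - {"twist": [0, 0, 0], "travel": [0, 0, 0.01], "hand": 0.65}
    - {"twist": [0, 0, 0], "travel": [0, 0, 0.01], "hand": 0.65}
    - {"twist": [0, 0, 0], "travel": [0, 0, 0.01], "hand": 0.65}
    - {"twist": [0, 0, 0], "travel": [0, 0, -0.6], "hand": 0.65}
    - {"twist": [0, 0, 0], "travel": [0, 0, -1.5], "hand": 0.65}
    - {"twist": [0, 0, 0], "travel": [0, 0, -2.4], "hand": 0.65}
    - {"twist": [0, 0, 0], "travel": [0.5, -1.0, -2.6], "hand": 0.65}
    - {"twist": [0, 0, 0], "travel": [1.0, -2.0, -2.6], "hand": 0.65}
    - {"twist": [0, 0, 0], "travel": [1.3, -2.5, -2.6], "hand": 0.65}
    - {"twist": [0, 0, 0], "travel": [1.3, -2.5, -2.6], "hand": 0.65}

```text
clock: 26.32
tool_pos: [0.3675, -0.2403, 0.1787]
ee_rot: [[0.001, 1.0, -0.001], [1.0, -0.001, 0.001], [0.001, -0.001, -1.0]]
ft_force: [0.5, -0.1, 0.3]
width: 0.0593
gripper_force: 0.0
```

```bash
python3 - <<'E'
from h import *
snap('scene','s8',(230,150,430,350),3)
snap('top','t8',(190,120,530,300),2.35)
E
```

```text
(no output)
```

View pics/s8.png

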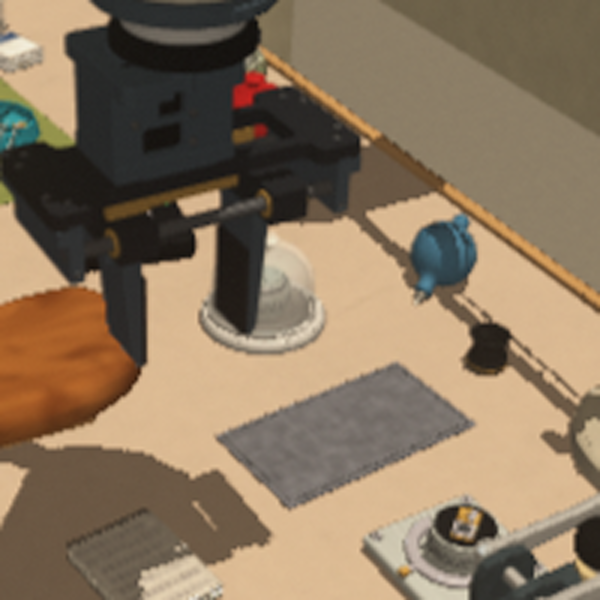

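View pics/t8.png

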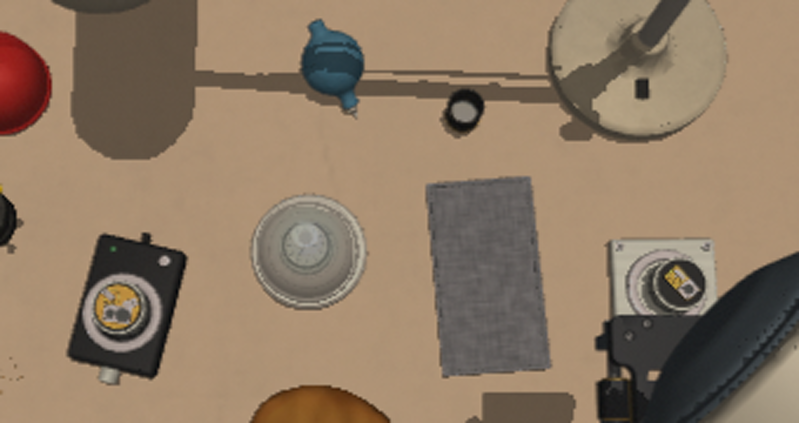

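All three carriers are seated. The small one shows at about (478.6,241) in raw pixels, against (478.2,240) for the round one that sat there before. The dome is centred on its base, and the loupe and blower are where they were.

```bash
python3 -c "
from h import *
print(hand_in())"
```

```text
the job is handed in; nothing more can be done
None
```

The job is handed in at about 26 s of the 128 s: all three carriers look seated at their next stations with the dome down over the dial, and the loupe and blower look undisturbed in the final pictures; the hand-in returned no verdict.

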